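# Load the slide carrier under the leaf spring

### The arm

A 6-joint arm with a two-finger parallel gripper is mounted at the origin on the work surface. World frame = base frame: x ahead of the robot, y to its left, z up, the work surface at z = 0. Lengths are in m, angles in rad, forces in N, time in s.
With the tool pointing down it reaches from about 0.375 to 0.9 m from the base axis. Payload 3.1 kg.
Tool frame: the origin (TCP) lies on the centre line of the jaws, within the pads' length; the fingertips stand 8 mm ahead of it and the grasp point (between the pads) lies 11 mm behind it; z points along the fingers, y is the line along which they close (so a half turn about z gives the same grasp; the last joint's range is limited). The gripper opens to 87 mm and grips with 3 to 60 N. Pads are 19 mm wide; open, the fingers measure 117 mm over their backs; the gripper's body (75 mm by 190 mm) begins 51 mm behind the grasp point.
Start: joints at [-1.409, 0.527, 1.433, -0, 1.181, -0.178], TCP at [0.208, -0.589, 0.193] pointing down, gripper open.
Joint ranges: [-3.08, 3.08], [-0.75, 2.2], [0.22, 2.44], [-1.43, 4.57], [0, 2.65], [-2.85, 2.85]. Speed limits (rad/s): [2.79, 2.79, 3.14, 3.14, 3.14, 3.14].

### API

Orientations are given as a unit quaternion [x, y, z, w].
In Python, from rig import robot gives the robot as it stands. The module is installed in compiled form; this text tells all that it offers.
- The arm moves only by the tool send_rows, never from a script. Its argument "increments" is one flat list of numbers, 7 for each row, row after row: the turn, a rotation vector about the world's x, y, z in rad, then the shift along the world's x, y, z in cm, then the opening, from 0 (shut) to 1 (fully open). A call has 1 to 20 rows; each row shifts and turns the commanded pose from where the row before left it; what a row does not reach is not made up. A row lasts 1/12 s, in which the tool goes at most 41.7 mm and 7.16 degrees, less where a joint would pass 70% of its speed; a pose out of reach is approached as far as the arm can. A call is refused whole if a number of a shift passes 4.17 or a number of a turn 0.125, either way. A call with a gripper value outside its range is refused whole. The fingers move at their own pace and stop on an object; "newtons" is the grip in N (left out, the last holds). Time passes only in rows, so rows that do not move let the fingers close. It gives the time, the measured TCP pose, the force, the opening and the grip force at its end, in the units of the state.
- robot.get_obs(): the state, without advancing time (a new reading comes with each control period).
- robot.camera(name): name is "scene" or "top" or "wrist"; returns a dict with "image" (400x640x3 uint8, red, green, blue), "range_z" (400x640 float32, m along the optical axis (not along the pixel's ray), 0 where there is no reading), "fx", "fy", "cx", "cy" (pixels), "R" (3x3) and "t" (3): a world point X has camera coordinates R X + t. Camera axes: x right, y down, z forward; pixel columns grow to the right and rows downward; lengths in m; the calibration is good to about 2 mm. The wrist camera is an equidistant fisheye: a pixel r from the principal point sees the ray r / f radians off the axis. A picture is of the moment at which its call begins.
- robot.hand_in(): hands the job in; it is judged then, once.
The state is a dict: "time": time; "q": joint angles; "joint_velocities": joint speeds; "joint_torque": joint torques, N m; "position": TCP position; "tool_rot": TCP orientation; "ft_force": force on the tool from outside, world axes, zero at the start; "moment": the same for the moment, N m; "grip_width": finger opening in m; "grip_force": force on a finger pad.
Only numpy, scipy, OpenCV 4.12 (cv2) and the standard library are available. Lean on these libraries where they do the work, as an engineer would, in place of code of your own. Each camera call takes 0.05 s, during which the arm holds its last target. There are 200 camera calls.

### The job

Load the black slide carrier into the slide loader: with the fingertips, press it down hard on its ribbed rubber thumb pad until the sprung bed under it is fully down, and keep it pressed down while you slide it under the blue bridge and the brass leaf spring, until it is fully home against the end stop and the bed has sprung back up behind it. Only press and slide the carrier, never pick it up or tip it, leave the dish, the bottle and the jar where they stand, and finish with the hand clear.

Things in the scene. Friction and masses are not known exactly. Their poses are not given: they have to be found in the camera images.
- loader: Grey slide loader fixed to the table, 280 x 92 mm. Origin: centre of its underside, on the table; z up, +x the loading direction. A channel 65 mm wide runs along x between aluminium rails (tops at z = 44 mm). Its floor is the sprung bed for x = -130 to -18 mm, then a fixed steel deck at z = 34 mm up to the blue end stop, whose face is at x = 125 mm (top z = 53 mm).
- carrier: Loose black plate, 140 (x) x 62 x 12 mm, 0.2 to 0.3 kg, rear-heavy, lying on the raised bed, x along the loader's +x. Origin: centre of its underside, z up. Top: ribbed rubber thumb pad at x = -70 to -22 mm, z = 12 mm; then an orange ridge across it, x = -22 to -14 mm, top z = 18 mm, which a fingertip on the pad can push against; then two flush glass slides.
- bed (a joint): Travel of the sprung aluminium bed with orange stripes, m: 0 = raised (top 40 mm above the table), 0.006 = fully down, level with the deck. The spring pushes up with 9 N raised, 15 N fully down; about 12 N on the carrier presses it down. With the carrier home, its rear edge is 3 mm past the bed, which springs up behind it and locks it.
- bed_top (a point): Centre of the top of the bed, which is 112 mm long x 63 mm wide; it moves down with the bed.
- leaf (a joint): Lift of the brass leaf spring (45 mm long, 36 mm wide), rad: 0 = resting low with no carrier under it. It starts at the bridge's far side and slopes down and forward; the carrier's nose lifts it by itself to about 0.14 as it slides under, against a drag of a few newtons.
- leaf_tip (a point): Free end of the brass leaf spring; at rest 113 mm along the loader's x axis and about 41 mm above the table.
- home (a point): Point on the deck where the carrier's origin lies when it is home (nose on the end stop): 55 mm along x from the loader's origin, 34 mm above the table. Its axes are the loader's.
- bridge (a point): Middle of the underside of the blue bridge bar, at the side the carrier enters: loader x = 60 mm, z = 48 mm. The bar is 12 mm long in x, 10 mm thick. On the raised bed the carrier's top is 4 mm too high and its nose butts on the bar; with the bed down it clears by 2 mm. Pad and ridge stay outside the bridge.
- dish: Bystander: closed green glass petri dish, diameter 62 mm, 16 mm high, loose on the table. Origin: centre of its underside.
- stain: Bystander: amber bottle with white cap, diameter 38 mm, 75 mm high, loose. Origin: centre of its underside.
- tubejar: Bystander: clear jar with blue cap, diameter 48 mm, 60 mm high, loose. Origin: centre of its underside.
Not all that is in view belongs to the job. There is more than one size of the carrier; the one meant has the size given above.

How it is judged:
On the way, in this order (a step that is already met when the one before it is completed fails the run):
1. the carrier is pressed down by the fingers until the bed is down, its nose still short of the bridge (value of joint bed above 0.0045 m and contact force between the fingers and carrier above 5 N and x of carrier in the frame of loader below 0 m), for 0.1 s.
2. the carrier, still held down by the fingers, is sliding under the leaf spring (value of joint leaf above 0.06 rad and value of joint bed above 0.0035 m and contact force between the fingers and carrier above 5 N and x of carrier in the frame of loader above 0.02 m), for 0.05 s.
At the end, for the whole second after the job is handed in: The carrier lies flat and still on the deck with its origin within 5 mm of home along the channel, under the lifted leaf spring; the bed has sprung up behind it (within 1.2 mm of raised); the dish, bottle and jar stand upright within 20 mm of where they were (x of carrier in the frame of loader between 0.05 and 0.059 m and z of carrier in the frame of loader below 0.037 m and angle between carrier's own z axis and vertical below 0.06 rad and value of joint bed below 0.0012 m and value of joint leaf above 0.06 rad and linear speed of carrier below 0.01 m/s and angle between each of dish, stain, tubejar's own z axis and vertical below 0.2 rad and distance of each of dish, stain, tubejar from where it was at the start of the episode below 0.02 m); the robot touches nothing.
It fails at once if the carrier is lifted or tipped (z of carrier in the frame of loader above 0.052 m or angle between carrier's own z axis and vertical above 0.25 rad).
It fails at once if a bystander is moved or knocked over (distance of any of dish, stain, tubejar from where it was at the start of the episode above 0.02 m or angle between any of dish, stain, tubejar's own z axis and vertical above 0.4 rad).
It also fails if it takes over 38 s, if anything falls off the work surface, if the arm or the gripper's body presses on something with over 40 N, if the wrist force passes 120 N, or if a joint passes its speed limit or range.

## Working session

There is one attempt and no reset: what is moved stays moved. The work goes in short steps, Python scripts to look and compute and a tool call to move; the robot and the scene stay as the last step left them, time stands still between calls to the robot, and variables do not carry over. Pictures are saved under pics/ and viewed, at most 10 in all, crops included, and the job is handed in when it is done.

Besides the shell and the picture viewer there is one more tool, called after "Emit:" in YAML: its name, and indented under it one key for each argument. send_rows: Moves the arm, as the interface text tells. Its arguments: {"type":"object","properties":{"increments":{"type":"array"},"newtons":{"type":"number"}},"required":["increments"]}

```bash
mkdir -p pics
cat > h.py <<'E'
from rig import robot
import numpy as np, cv2, pickle
def grab(n):
    c=robot.camera(n); pickle.dump(c,open(n+'.pkl','wb')); return c
def world(c,u,v):
    z=c['range_z'][v,u]; p=np.array([(u-c['cx'])/c['fx']*z,(v-c['cy'])/c['fy']*z,z])
    return c['R'].T@(p-c['t'])
def allworld(c):
    v,u=np.mgrid[:400,:640]; z=c['range_z']
    p=np.stack([(u-c['cx'])/c['fx']*z,(v-c['cy'])/c['fy']*z,z],-1)
    return (p-c['t'])@c['R']
def save(c,f): cv2.imwrite('pics/'+f,c['image'][:,:,::-1])
E
python3 - <<'E'
from h import *
for n in('top','scene'): save(grab(n),n+'1.png')
print({k:np.round(v,3) for k,v in robot.get_obs().items()})
E
```

```text
{'time': np.float64(0.1), 'q': array([-1.41 ,  0.528,  1.434, -0.   ,  1.181, -0.178]), 'joint_velocities': array([ 0.001, -0.001, -0.005, -0.001, -0.   ,  0.   ]), 'joint_torque': array([-1.0000e-03, -4.4099e+01, -1.7715e+01,  6.3000e-02,  5.3000e-02,
       -0.0000e+00]), 'position': array([ 0.208, -0.589,  0.192]), 'tool_rot': array([ 0.986,  0.169, -0.   , -0.001]), 'ft_force': array([ 0.801,  1.008, -0.103]), 'moment': array([ 0.001, -0.012,  0.007]), 'grip_force': np.float64(0.0), 'grip_width': np.float64(0.087)}
```

View pics/top1.png

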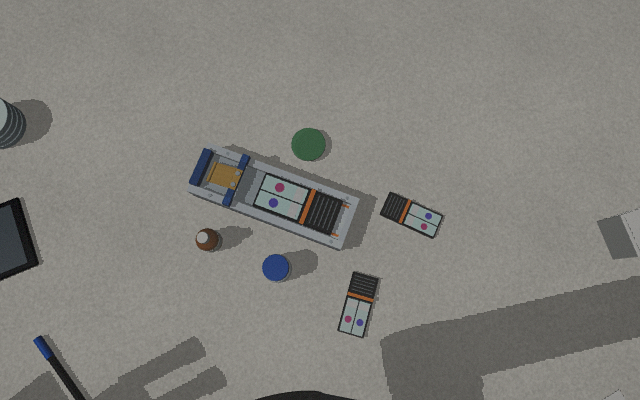

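View pics/scene1.png

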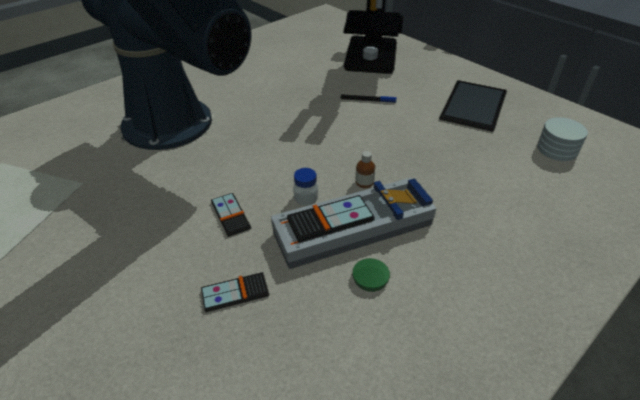

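The top view shows the loader running from its rear end at about (354,222) to the blue end stop at (202,167), with the carrier on it (ridge at (308,206), pad at (325,213)). The dish is at (309,144), the bottle at (207,240) and the jar at (276,267). The two small carriers on the table are decoys.

Run:
```python
from h import *
c=pickle.load(open('top.pkl','rb')); W=allworld(c); z=W[...,2]
m=((z>0.025)&(z<0.08)&(c['range_z']>0)).astype(np.uint8)
n,l,s,cen=cv2.connectedComponentsWithStats(m)
k=l[206,308]; P=W[l==k]; r=cv2.minAreaRect(P[:,:2].astype(np.float32)); print(s[k],r); print(cv2.boxPoints(r))
im=c['image'].astype(int)
R,G,B=im[...,0],im[...,1],im[...,2]
rid=(R>150)&(G<120)&(B<80)&(l==k)
n2,l2,s2,c2=cv2.connectedComponentsWithStats(rid.astype(np.uint8))
for i in range(1,n2):
    if s2[i,4]>15: Q=W[l2==i]; print('orange',s2[i],Q.mean(0),cv2.minAreaRect(Q[:,:2].astype(np.float32)))
for n_,u,v in [('pad',325,213),('glass',280,197),('stop',202,167),('bridge',238,180),('dish',309,144),('bottle',203,239),('jar',276,267),('rear',350,225)]: print(n_,np.round(world(c,u,v),4))
```

```text
[ 187  142  173  108 8985] ((0.5441052913665771, 0.0770452544093132), (0.2804587185382843, 0.09268474578857422), 68.95185852050781)
[[ 0.45049122 -0.0371839 ]
 [ 0.53699195 -0.07047182]
 [ 0.6377194   0.1912744 ]
 [ 0.5512186   0.22456233]]
pad [ 0.5106 -0.0119  0.0507]
glass [0.5374 0.0634 0.0534]
stop [0.5896 0.1965 0.0533]
bridge [0.5653 0.1335 0.0599]
dish [0.6409 0.016  0.0164]
bottle [0.4654 0.1842 0.0732]
jar [0.4213 0.0676 0.0598]
rear [ 4.97e-01 -5.63e-02 -3.00e-04]
```

```bash
cat >> h.py <<'E'
C0=np.array([.5441,.0770]); a=np.deg2rad(68.95); RL=np.array([[np.cos(a),np.sin(a)],[-np.sin(a),np.cos(a)]])
def loader(P): return np.concatenate([(P[...,:2]-C0)@RL.T,P[...,2:]],-1)
E
python3 - <<'E'
from h import *
c=pickle.load(open('top.pkl','rb')); L=loader(allworld(c)); hsv=cv2.cvtColor(c['image'],cv2.COLOR_RGB2HSV)
o=(hsv[...,0]<15)&(hsv[...,1]>150)&(hsv[...,2]>90)&(abs(L[...,0])<.14)&(abs(L[...,1])<.035)
n,l,s,_=cv2.connectedComponentsWithStats(o.astype(np.uint8))
for i in range(1,n):
  if s[i,4]>10: Q=L[l==i]; print(s[i],np.percentile(Q,[3,50,97],axis=0).round(4))
E
```

```text
[299 189  17  35 162] [[-0.0669 -0.0284  0.0549]
 [-0.0635  0.0003  0.0576]
 [-0.0599  0.0285  0.06  ]]
```

Emit:
send_rows:
  increments: [0, 0, 0.0508, 1.8, 3.47, -0.5, 0, 0, 0, 0.0508, 1.8, 3.47, -0.5, 0, 0, 0, 0.0508, 1.8, 3.47, -0.5, 0, 0, 0, 0.0508, 1.8, 3.47, -0.5, 0, 0, 0, 0.0508, 1.8, 3.47, -0.5, 0, 0, 0, 0.0508, 1.8, 3.47, -0.5, 0, 0, 0, 0.0508, 1.8, 3.47, -0.5, 0, 0, 0, 0.0508, 1.8, 3.47, -0.5, 0, 0, 0, 0.0508, 1.8, 3.47, -0.5, 0, 0, 0, 0.0508, 1.8, 3.47, -0.5, 0, 0, 0, 0.0508, 1.8, 3.47, -0.5, 0, 0, 0, 0.0508, 1.8, 3.47, -0.5, 0, 0, 0, 0.0508, 1.8, 3.47, -0.5, 0, 0, 0, 0.0508, 1.8, 3.47, -0.5, 0, 0, 0, 0.0508, 1.8, 3.47, -0.5, 0, 0, 0, 0.0508, 1.8, 3.47, -0.5, 0, 0, 0, 0.0508, 1.8, 3.47, -0.5, 0, 0, 0, 0, 0, 0, 0, 0, 0, 0, 0, 0, 0, 0, 0, 0, 0, 0, 0, 0, 0, 0]
  newtons: 20

```text
time: 1.77
position: [0.5137, 0.0007, 0.1073]
tool_rot: [0.824, 0.566, -0.001, -0.0]
ft_force: [-0.3, -0.8, 0.7]
grip_width: 0.0006
grip_force: 0.0
```

```bash
cat > st.py <<'E'
from h import *
from scipy.spatial.transform import Rotation as Ro
o=robot.get_obs(); M=Ro.from_quat(o['tool_rot']).as_matrix()
print(o['time'],o['position'].round(4),'loader',loader(o['position']).round(4),'yang',np.rad2deg(np.arctan2(M[1,1],M[0,1])).round(2),'z',M[:,2].round(3),'F',o['ft_force'].round(1),'w',o['grip_width'].round(3),o['q'].round(2))
E
python3 st.py
python3 - <<'E'
from h import *
save(grab('wrist'),'w1.png')
E
```

```text
Traceback (most recent call last):
  File "st.py", line 4, in <module>
    print(o['time'],o['position'].round(4),'loader',loader(o['position']).round(4),'yang',np.rad2deg(np.arctan2(M[1,1],M[0,1])).round(2),'z',M[:,2].round(3),'F',o['ft_force'].round(1),'w',o['grip_width'].round(3),o['q'].round(2))
                                                                                                                                                                                            ^^^^^^^^^^^^^^^^^^^^^
AttributeError: 'float' object has no attribute 'round'
```

View pics/w1.png

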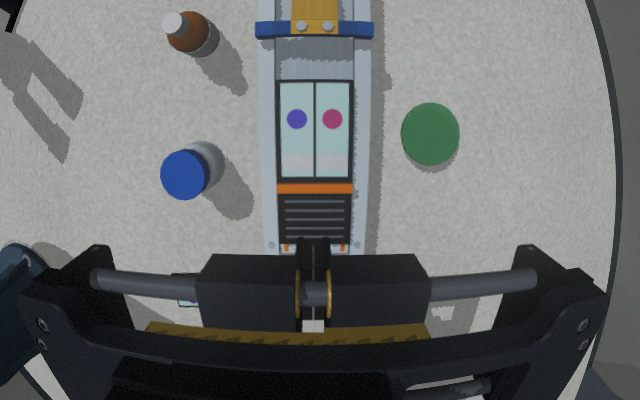

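The closed fingers (column 314) line up with the carrier's centre line (column 315). The ridge is at (315,188) and the dish, jar and bottle are well to the sides. I'll check the ridge position through the fisheye.

```bash
sed -i "s/o\['grip_width'\].round(3)/round(o['grip_width'],4)/" st.py; python3 st.py
python3 - <<'E'
from h import *
c=pickle.load(open('wrist.pkl','rb'))
def hit(u,v,h):
    d=np.array([u-c['cx'],v-c['cy']])/c['fx']; t=np.hypot(*d); r=np.r_[d/t*np.sin(t),np.cos(t)]
    r=c['R'].T@r; o=-c['R'].T@c['t']; return loader(o+r*(h-o[2])/r[2]).round(4)
for n,u,v,h in[('ridge rear',315,194,.055),('ridge front',315,183,.058),('ridge l',278,188,.058),('ridge r',352,188,.058),('nose',315,80,.052),('nose l',275,80,.052),('nose r',355,80,.052),('bridge near',315,37,.058),('rail l',262,150,.044),('rail r',368,150,.044)]: print(n,hit(u,v,h))
E
```

```text
1.8167 [5.137e-01 1.000e-04 1.075e-01] loader [-0.0827  0.0008  0.1075] yang -21.09 z [-0.001 -0.    -1.   ] F [ 0.5 -0.4 -0.1] w 0.0006 [-0.22  0.51  1.79 -0.    0.84  0.15]
ridge rear [-0.0688  0.0007  0.055 ]
ridge front [-0.0587  0.0007  0.058 ]
ridge l [-0.0629  0.0307  0.058 ]
ridge r [-0.0628 -0.0293  0.058 ]
nose [0.0234 0.0009 0.052 ]
nose l [0.0239 0.0323 0.052 ]
nose r [ 0.0241 -0.0306  0.052 ]
bridge near [0.0574 0.0009 0.058 ]
rail l [-0.0336  0.045   0.044 ]
rail r [-0.0334 -0.0437  0.044 ]
```

Emit:
send_rows:
  increments: [0, 0, 0, 0, 0, -1, 0, 0, 0, 0, 0, 0, -1, 0, 0, 0, 0, 0, 0, -1, 0, 0, 0, 0, 0, 0, -1, 0, 0, 0, 0, 0, 0, -0.4, 0, 0, 0, 0, 0, 0, -0.2, 0, 0, 0, 0, 0, 0, -0.2, 0, 0, 0, 0, 0, 0, 0, 0]

```text
time: 2.48
position: [0.5143, 0.0006, 0.0593]
tool_rot: [0.824, 0.566, -0.0, -0.0]
ft_force: [-0.3, 0.7, 0.4]
grip_width: 0.0002
grip_force: 0.0
```

```bash
python3 st.py
```

```text
2.4833 [0.5143 0.0006 0.0593] loader [-0.082   0.0004  0.0593] yang -21.06 z [-0.  0. -1.] F [-0.3  0.7  0.4] w 0.0002 [-0.22  0.59  1.82  0.    0.73  0.15]
```

Just about at contact; press down in small steps.

Emit:
send_rows:
  increments: [0, 0, 0, 0, 0, -0.2, 0, 0, 0, 0, 0, 0, -0.2, 0, 0, 0, 0, 0, 0, 0, 0]

```text
time: 2.73
position: [0.5144, 0.0007, 0.0556]
tool_rot: [0.824, 0.566, 0.0, 0.0]
ft_force: [-0.1, -0.9, 0.2]
grip_width: 0.0003
grip_force: 0.0
```

Emit:
send_rows:
  increments: [0, 0, 0, 0, 0, -0.2, 0, 0, 0, 0, 0, 0, -0.1, 0, 0, 0, 0, 0, 0, 0, 0]

```text
time: 2.98
position: [0.5142, 0.0007, 0.0525]
tool_rot: [0.824, 0.566, -0.0, -0.0]
ft_force: [-0.3, -0.4, -0.3]
grip_width: 0.0004
grip_force: 0.0
```

No force yet, although I expected contact at this height, so I'll look before pressing further.

```bash
python3 - <<'E'
from h import *
a=grab('scene')['image'][150:290,200:460]; b=grab('wrist')['image'][130:330,180:450]
a=cv2.resize(a,(780,420)) ; b=cv2.resize(b,(405,300))
cv2.imwrite('pics/p2.png',a[:,:,::-1]); cv2.imwrite('pics/p3.png',b[:,:,::-1])
E
python3 st.py
```

```text
3.0833 [0.5144 0.0007 0.0527] loader [-0.0819  0.0003  0.0527] yang -21.05 z [ 0.  0. -1.] F [-0.1 -0.1  0.4] w 0.0006 [-0.22  0.6   1.83  0.    0.71  0.15]
```

View pics/p2.png

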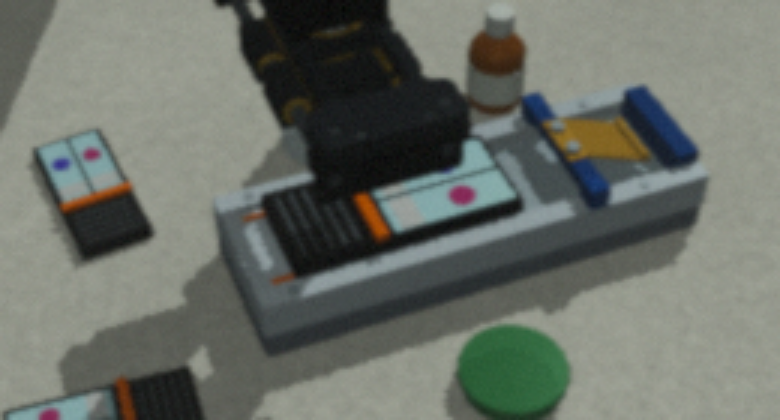

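View pics/p3.png

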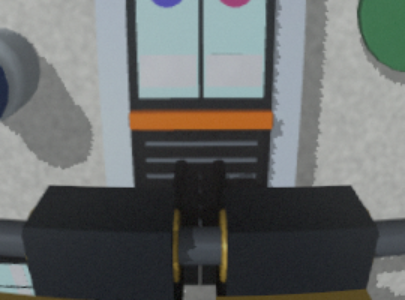

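Run:
```python
from h import *
c=pickle.load(open('wrist.pkl','rb')); s=pickle.load(open('scene.pkl','rb'))
print('cam',loader(-c['R'].T@c['t']),c['R'].round(3))
def w(x,y,z): return np.r_[RL.T@np.array([x,y])+C0,z]
for z in(.03,.04,.0447,.052,.06,.07):
  X=w(-.0725,0,z); p=c['R']@X+c['t']; t=np.arctan2(np.hypot(p[0],p[1]),p[2]); d=p[:2]/np.hypot(p[0],p[1])*t*c['fx']
  q=s['R']@w(-.082,0,z)+s['t']
  print(z,'wrist',d+[c['cx'],c['cy']],'scene',[s['fx']*q[0]/q[2]+s['cx'],s['fy']*q[1]/q[2]+s['cy']])
for v in range(200,262,4): print(v,c['range_z'][v,[305,310,314,318,325]].round(4))
from h import allworld
L=loader(allworld(s)); 
for v in range(196,232,3): print(v,[tuple(L[v,u].round(3)) for u in (304,310,316)])
```

```text
cam [0.00092523 0.00194964 0.24505889] [[ 0.933 -0.359  0.   ]
 [-0.342 -0.891  0.298]
 [-0.107 -0.278 -0.955]]
0.03 wrist [315.37511345 210.1967796 ] scene [np.float64(311.53579236616224), np.float64(229.53205188464185)]
0.04 wrist [315.48873756 214.79118332] scene [np.float64(311.41708046218207), np.float64(225.54770609755758)]
0.0447 wrist [315.54547836 217.09072298] scene [np.float64(311.3605945925757), np.float64(223.65186221796247)]
0.052 wrist [315.63822618 220.85706489] scene [np.float64(311.2719683930147), np.float64(220.67728752909838)]
0.06 wrist [315.74687133 225.2809639 ] scene [np.float64(311.173574974595), np.float64(217.37489418004697)]
0.07 wrist [315.89412758 231.29792544] scene [np.float64(311.0486766405938), np.float64(213.18291229611785)]
200 [0.2011 0.2016 0.2019 0.2018 0.203 ]
204 [0.1987 0.1981 0.1985 0.1979 0.1987]
208 [0.1966 0.1959 0.197  0.1973 0.1962]
212 [0.1965 0.1978 0.197  0.1967 0.1968]
216 [0.198  0.199  0.1987 0.1987 0.199 ]
220 [0.2057 0.2053 0.2044 0.2054 0.2054]
224 [0.2046 0.2048 0.2054 0.2047 0.2066]
228 [0.2065 0.2068 0.2084 0.2083 0.207 ]
23
[... 1862 characters left out ...]
.float64(0.055)), (np.float64(-0.084), np.float64(0.002), np.float64(0.052)), (np.float64(-0.075), np.float64(-0.004), np.float64(0.054))]
223 [(np.float64(-0.096), np.float64(-0.003), np.float64(0.055)), (np.float64(-0.086), np.float64(-0.004), np.float64(0.052)), (np.float64(-0.078), np.float64(-0.012), np.float64(0.056))]
226 [(np.float64(-0.098), np.float64(-0.009), np.float64(0.054)), (np.float64(-0.089), np.float64(-0.012), np.float64(0.053)), (np.float64(-0.079), np.float64(-0.016), np.float64(0.053))]
229 [(np.float64(-0.1), np.float64(-0.014), np.float64(0.053)), (np.float64(-0.091), np.float64(-0.019), np.float64(0.053)), (np.float64(-0.082), np.float64(-0.022), np.float64(0.052))]
```

Run:
```python
from h import *
c=pickle.load(open('wrist.pkl','rb')); s=pickle.load(open('scene.pkl','rb'))
v,u=np.mgrid[:400,:640]; dx=(u-c['cx'])/c['fx'];dy=(v-c['cy'])/c['fx'];t=np.hypot(dx,dy)+1e-9
r=np.stack([np.tan(t)*dx/t,np.tan(t)*dy/t,np.ones_like(t)],-1)*c['range_z'][...,None]
L=loader((r-c['t'])@c['R'])
for vv in range(210,262,3): print(vv,L[vv,[300,307,314,321,328]].round(3).tolist())
S=loader(allworld(s))
k=(abs(S[...,1])<.025)&(S[...,0]<-.06)&(S[...,0]>-.12)&(S[...,2]>.058)&(S[...,2]<.12)
for a,b in np.argwhere(k)[::4]: print((b,a),S[a,b].round(3))
```

```text
210 [[-0.063, 0.01, 0.058], [-0.063, 0.006, 0.058], [-0.063, 0.001, 0.058], [-0.063, -0.003, 0.058], [-0.063, -0.008, 0.058]]
213 [[-0.065, 0.01, 0.058], [-0.065, 0.006, 0.059], [-0.065, 0.001, 0.059], [-0.064, -0.003, 0.059], [-0.065, -0.008, 0.058]]
216 [[-0.067, 0.01, 0.057], [-0.067, 0.006, 0.058], [-0.067, 0.001, 0.058], [-0.067, -0.003, 0.057], [-0.067, -0.008, 0.058]]
219 [[-0.071, 0.01, 0.053], [-0.071, 0.006, 0.051], [-0.071, 0.001, 0.052], [-0.071, -0.004, 0.053], [-0.071, -0.008, 0.053]]
222 [[-0.073, 0.01, 0.052], [-0.073, 0.006, 0.053], [-0.073, 0.001, 0.053], [-0.073, -0.004, 0.053], [-0.073, -0.008, 0.054]]
225 [[-0.075, 0.01, 0.053], [-0.075, 0.006, 0.053], [-0.075, 0.001, 0.052], [-0.075, -0.004, 0.054], [-0.075, -0.008, 0.053]]
228 [[-0.078, 0.01, 0.052], [-0.077, 0.006, 0.053], [-0.078, 0.001, 0.051], [-0.077, -0.004, 0.053], [-0.078, -0.008, 0.052]]
231 [[-0.08, 0.011, 0.052], [-0.08, 0.006, 0.053], [-0.079, 0.001, 0.054], [-0.08, -0.004, 0.051], [-0.079, -0.008, 0.053]]
234 [[-0.082, 0.011, 0.053], [-0.082, 0.006, 0.053], [-0.081, 0.001, 0.053], [-0.082, -0.004, 
[... 1103 characters left out ...]
6], [-0.072, -0.002, 0.109], [-0.07, -0.005, 0.113]]
(np.int64(302), np.int64(199)) [-0.094  0.009  0.099]
(np.int64(303), np.int64(203)) [-0.094  0.004  0.095]
(np.int64(303), np.int64(205)) [-0.094  0.006  0.088]
(np.int64(303), np.int64(207)) [-0.094  0.004  0.085]
(np.int64(321), np.int64(215)) [-0.064 -0.     0.059]
(np.int64(320), np.int64(217)) [-0.068 -0.004  0.059]
(np.int64(320), np.int64(218)) [-0.068 -0.006  0.059]
(np.int64(323), np.int64(219)) [-0.065 -0.011  0.06 ]
(np.int64(324), np.int64(220)) [-0.064 -0.013  0.059]
(np.int64(323), np.int64(221)) [-0.067 -0.015  0.06 ]
(np.int64(323), np.int64(222)) [-0.067 -0.017  0.06 ]
(np.int64(327), np.int64(223)) [-0.062 -0.021  0.059]
```

Both cameras put the real fingertips at z ≈ 0.083, about 31 mm above the pad. The stated offset doesn't hold, so I'll trust the images. I'll go down further, backing off 2 mm from the ridge.

Emit:
send_rows:
  increments: [0, 0, 0, -0.07, -0.19, -0.6, 0, 0, 0, 0, 0, 0, -0.6, 0, 0, 0, 0, 0, 0, -0.6, 0, 0, 0, 0, 0, 0, -0.4, 0, 0, 0, 0, 0, 0, -0.2, 0, 0, 0, 0, 0, 0, -0.2, 0, 0, 0, 0, 0, 0, 0, 0]

```text
time: 3.67
position: [0.5134, -0.0012, 0.0261]
tool_rot: [0.824, 0.566, -0.0, -0.0]
ft_force: [-0.0, -0.5, -0.0]
grip_width: 0.0002
grip_force: 0.0
```

```bash
cat > wr.py <<'E'
from h import *
c=grab('wrist')
v,u=np.mgrid[:400,:640]; dx=(u-c['cx'])/c['fx'];dy=(v-c['cy'])/c['fx'];t=np.hypot(dx,dy)+1e-9
r=np.stack([np.tan(t)*dx/t,np.tan(t)*dy/t,np.ones_like(t)],-1)*c['range_z'][...,None]
L=loader((r-c['t'])@c['R'])
for vv in range(180,250,4): print(vv,L[vv,[300,307,314]].round(3).tolist())
E
python3 st.py; python3 wr.py
```

```text
3.6667 [ 0.5134 -0.0012  0.0261] loader [-0.084   0.0006  0.0261] yang -21.05 z [-0.001  0.    -1.   ] F [-0.  -0.5 -0. ] w 0.0002 [-0.22  0.65  1.84 -0.    0.65  0.15]
180 [[-0.04, 0.009, 0.052], [-0.04, 0.005, 0.053], [-0.04, 0.001, 0.053]]
184 [[-0.042, 0.009, 0.053], [-0.043, 0.005, 0.052], [-0.043, 0.001, 0.052]]
188 [[-0.045, 0.009, 0.053], [-0.045, 0.005, 0.051], [-0.045, 0.001, 0.053]]
192 [[-0.047, 0.009, 0.053], [-0.047, 0.005, 0.052], [-0.047, 0.001, 0.052]]
196 [[-0.05, 0.009, 0.052], [-0.049, 0.005, 0.052], [-0.05, 0.001, 0.051]]
200 [[-0.052, 0.009, 0.053], [-0.052, 0.005, 0.053], [-0.052, 0.001, 0.053]]
204 [[-0.054, 0.009, 0.053], [-0.054, 0.005, 0.052], [-0.055, 0.001, 0.051]]
208 [[-0.056, 0.009, 0.053], [-0.057, 0.005, 0.052], [-0.057, 0.001, 0.052]]
212 [[-0.059, 0.009, 0.053], [-0.059, 0.005, 0.052], [-0.059, 0.001, 0.053]]
216 [[-0.06, 0.009, 0.056], [-0.059, 0.005, 0.058], [-0.06, 0.001, 0.057]]
220 [[-0.062, 0.009, 0.057], [-0.061, 0.005, 0.059], [-0.061, 0.001, 0.059]]
224 [[-0.064, 0.009, 0.058], [-0.064, 0.005, 0.058], [-0.064, 0.001, 0.057]]
228 [[-0.067, 0.009, 0.058], [-0.066, 0.005, 0.058], [-0.067, 0.001, 0.057]]
232 [[-0.071, 0.009, 0.052], [-0.071, 0.005, 0.052], [-0.071, 0.001, 0.053]]
236 [[-0.074, 0.01, 0.052], [-0.074, 0.005, 0.052], [-0.074, 0.001, 0.053]]
240 [[-0.073, 0.009, 0.061], [-0.074, 0.005, 0.057], [-0.074, 0.001, 0.058]]
244 [[-0.072, 0.009, 0.068], [-0.074, 0.005, 0.063], [-0.074, 0.001, 0.064]]
248 [[-0.072, 0.009, 0.072], [-0.074, 0.005, 0.069], [-0.074, 0.001, 0.067]]
```

Emit:
send_rows:
  increments: [0, 0, 0, 0, 0, -0.2, 0, 0, 0, 0, 0, 0, -0.2, 0, 0, 0, 0, 0, 0, -0.1, 0, 0, 0, 0, 0, 0, 0, 0]

```text
time: 4.05
position: [0.514, -0.0013, 0.0221]
tool_rot: [0.824, 0.566, 0.0, 0.0]
ft_force: [-0.8, 0.4, 6.1]
grip_width: 0.0006
grip_force: 3.1
```

Emit:
send_rows:
  increments: [0, 0, 0, 0, 0, -0.2, 0, 0, 0, 0, 0, 0, -0.1, 0, 0, 0, 0, 0, 0, 0, 0]

```text
time: 4.3
position: [0.5139, -0.0013, 0.0195]
tool_rot: [0.824, 0.566, 0.0, 0.0]
ft_force: [-1.4, 1.1, 9.1]
grip_width: 0.0004
grip_force: 4.4
```

Emit:
send_rows:
  increments: [0, 0, 0, 0, 0, -0.2, 0, 0, 0, 0, 0, 0, -0.1, 0, 0, 0, 0, 0, 0, 0, 0]

```text
time: 4.55
position: [0.5139, -0.0013, 0.0168]
tool_rot: [0.824, 0.566, 0.0, 0.0]
ft_force: [-2.2, 0.9, 12.0]
grip_width: 0.0006
grip_force: 5.7
```

Emit:
send_rows:
  increments: [0, 0, 0, 0, 0, -0.1, 0, 0, 0, 0, 0, 0, -0.1, 0, 0, 0, 0, 0, 0, 0, 0]

```text
time: 4.8
position: [0.514, -0.0013, 0.0164]
tool_rot: [0.824, 0.566, 0.001, 0.001]
ft_force: [-3.9, 0.2, 22.4]
grip_width: 0.0004
grip_force: 11.2
```

Bed is bottomed (stiff rise at z≈0.0165). Press a little harder and start sliding.

Emit:
send_rows:
  increments: [0, 0, 0, 0, 0, -0.1, 0, 0, 0, 0, 0, 0, 0, 0, 0, 0, 0, 0.07, 0.19, 0, 0, 0, 0, 0, 0.14, 0.37, 0, 0, 0, 0, 0, 0.14, 0.37, 0, 0, 0, 0, 0, 0.14, 0.37, 0, 0, 0, 0, 0, 0.14, 0.37, 0, 0, 0, 0, 0, 0, 0, 0, 0]

```text
time: 5.47
position: [0.5202, 0.0114, 0.0164]
tool_rot: [0.823, 0.568, -0.001, 0.003]
ft_force: [-8.8, -15.6, 29.5]
grip_width: 0.0008
grip_force: 14.7
```

```bash
python3 st.py; sed -i 's/180,250,4/190,246,3/' wr.py; python3 wr.py
```

```text
5.4667 [0.5202 0.0114 0.0164] loader [-0.0698 -0.0012  0.0164] yang -20.78 z [ 0.001 -0.007 -1.   ] F [ -8.8 -15.6  29.5] w 0.0008 [-0.19  0.67  1.83 -0.01  0.64  0.18]
190 [[-0.03, 0.007, 0.048], [-0.031, 0.004, 0.046], [-0.03, -0.0, 0.047]]
193 [[-0.032, 0.007, 0.046], [-0.032, 0.004, 0.048], [-0.032, -0.0, 0.046]]
196 [[-0.034, 0.007, 0.046], [-0.034, 0.004, 0.047], [-0.034, -0.0, 0.047]]
199 [[-0.036, 0.007, 0.046], [-0.036, 0.004, 0.046], [-0.036, -0.0, 0.046]]
202 [[-0.037, 0.007, 0.047], [-0.038, 0.004, 0.046], [-0.038, -0.0, 0.046]]
205 [[-0.04, 0.008, 0.045], [-0.039, 0.004, 0.047], [-0.039, -0.0, 0.046]]
208 [[-0.041, 0.007, 0.047], [-0.041, 0.004, 0.046], [-0.041, -0.0, 0.046]]
211 [[-0.042, 0.008, 0.047], [-0.043, 0.004, 0.046], [-0.043, -0.0, 0.046]]
214 [[-0.045, 0.008, 0.046], [-0.045, 0.004, 0.046], [-0.045, -0.0, 0.046]]
217 [[-0.045, 0.007, 0.049], [-0.045, 0.004, 0.05], [-0.045, -0.0, 0.049]]
220 [[-0.046, 0.007, 0.052], [-0.046, 0.004, 0.052], [-0.046, -0.0, 0.052]]
223 [[-0.048, 0.007, 0.052], [-0.048, 0.004, 0.051], [-0.047, -0.0, 0.052]]
226 [[-0.05, 0.007, 0.052], [-0.05, 0.004, 0.052], [-0.05, -0.0, 0.051]]
229 [[-0.051, 0.007, 0.052], [-0.051, 0.004, 0.052], [-0.051, -0.0, 0.052]]
232 [[-0.053, 0.007, 0.052], [-0.054, 0.004, 0.051], [-0.053, -0.0, 0.052]]
235 [[-0.057, 0.008, 0.046], [-0.057, 0.004, 0.046], [-0.057, -0.0, 0.046]]
238 [[-0.058, 0.008, 0.049], [-0.059, 0.004, 0.046], [-0.059, -0.0, 0.046]]
241 [[-0.058, 0.007, 0.053], [-0.059, 0.004, 0.05], [-0.06, -0.0, 0.049]]
244 [[-0.058, 0.007, 0.058], [-0.06, 0.004, 0.054], [-0.06, -0.0, 0.053]]
```

Emit:
send_rows:
  increments: [0, 0, 0, 0.09, 0.39, 0, 0, 0, 0, 0, 0.11, 0.39, 0, 0, 0, 0, 0, 0.13, 0.38, 0, 0, 0, 0, 0, 0.14, 0.37, 0, 0, 0, 0, 0, 0.14, 0.37, 0, 0, 0, 0, 0, 0.14, 0.37, 0, 0, 0, 0, 0, 0.14, 0.37, 0, 0, 0, 0, 0, 0.14, 0.37, 0, 0]

```text
time: 6.18
position: [0.5315, 0.0409, 0.0164]
tool_rot: [0.823, 0.568, -0.001, 0.004]
ft_force: [-5.1, -17.4, 26.5]
grip_width: 0.0004
grip_force: 13.4
```

```bash
python3 st.py; sed -i 's/190,246,3/205,246,4/' wr.py; python3 wr.py
```

```text
6.1833 [0.5315 0.0409 0.0164] loader [-0.0383 -0.0012  0.0164] yang -20.81 z [ 0.003 -0.007 -1.   ] F [ -5.1 -17.4  26.5] w 0.0004 [-0.13  0.68  1.8  -0.01  0.66  0.24]
205 [[-0.007, 0.008, 0.048], [-0.008, 0.004, 0.046], [-0.008, -0.0, 0.046]]
209 [[-0.01, 0.008, 0.047], [-0.01, 0.004, 0.046], [-0.01, -0.0, 0.047]]
213 [[-0.012, 0.008, 0.047], [-0.012, 0.004, 0.047], [-0.012, -0.0, 0.047]]
217 [[-0.013, 0.008, 0.05], [-0.014, 0.004, 0.049], [-0.014, -0.0, 0.049]]
221 [[-0.014, 0.007, 0.053], [-0.015, 0.004, 0.053], [-0.015, -0.0, 0.052]]
225 [[-0.017, 0.008, 0.052], [-0.017, 0.004, 0.052], [-0.017, -0.0, 0.053]]
229 [[-0.019, 0.008, 0.053], [-0.019, 0.004, 0.052], [-0.02, -0.0, 0.052]]
233 [[-0.024, 0.008, 0.047], [-0.024, 0.004, 0.047], [-0.024, -0.0, 0.046]]
237 [[-0.027, 0.008, 0.047], [-0.027, 0.004, 0.047], [-0.026, -0.0, 0.047]]
241 [[-0.026, 0.008, 0.053], [-0.028, 0.004, 0.05], [-0.028, -0.0, 0.049]]
245 [[-0.027, 0.007, 0.057], [-0.028, 0.004, 0.054], [-0.028, -0.0, 0.054]]
```

Emit:
send_rows:
  increments: [0, 0, 0, 0.14, 0.37, -0.1, 0, 0, 0, 0, 0.14, 0.37, 0, 0, 0, 0, 0, 0.14, 0.37, 0, 0, 0, 0, 0, 0.14, 0.37, 0, 0, 0, 0, 0, 0.14, 0.37, 0, 0, 0, 0, 0, 0.14, 0.37, 0, 0, 0, 0, 0, 0.14, 0.37, 0, 0, 0, 0, 0, 0.14, 0.37, 0, 0, 0, 0, 0, 0.14, 0.37, 0, 0, 0, 0, 0, 0.14, 0.37, 0, 0]

```text
time: 7.07
position: [0.5449, 0.0755, 0.0163]
tool_rot: [0.823, 0.569, -0.003, 0.005]
ft_force: [-9.3, -27.2, 33.7]
grip_width: 0.0005
grip_force: 20.1
```

```bash
python3 st.py; python3 wr.py
```

```text
7.0667 [0.5449 0.0755 0.0163] loader [-0.0011 -0.0012  0.0163] yang -20.67 z [ 0.001 -0.011 -1.   ] F [ -9.3 -27.2  33.7] w 0.0005 [-0.06  0.69  1.75 -0.02  0.69  0.32]
205 [[0.03, 0.008, 0.048], [0.03, 0.004, 0.047], [0.03, -0.0, 0.046]]
209 [[0.028, 0.008, 0.048], [0.028, 0.004, 0.048], [0.027, -0.0, 0.046]]
213 [[0.025, 0.008, 0.047], [0.025, 0.004, 0.047], [0.025, -0.0, 0.046]]
217 [[0.022, 0.008, 0.046], [0.023, 0.004, 0.047], [0.023, -0.0, 0.047]]
221 [[0.02, 0.008, 0.047], [0.02, 0.004, 0.047], [0.02, -0.0, 0.047]]
225 [[0.018, 0.008, 0.048], [0.018, 0.004, 0.047], [0.018, -0.0, 0.048]]
229 [[0.017, 0.008, 0.051], [0.018, 0.004, 0.053], [0.018, -0.0, 0.053]]
233 [[0.015, 0.008, 0.052], [0.015, 0.004, 0.051], [0.015, -0.0, 0.052]]
237 [[0.013, 0.008, 0.053], [0.013, 0.004, 0.053], [0.013, -0.0, 0.053]]
241 [[0.011, 0.008, 0.053], [0.009, 0.004, 0.05], [0.009, -0.0, 0.049]]
245 [[0.01, 0.007, 0.057], [0.009, 0.004, 0.054], [0.009, -0.0, 0.054]]
```

Emit:
send_rows:
  increments: [0, 0, 0, 0.14, 0.37, 0, 0, 0, 0, 0, 0.14, 0.37, 0, 0, 0, 0, 0, 0.14, 0.37, 0, 0, 0, 0, 0, 0.14, 0.37, 0, 0, 0, 0, 0, 0, 0, 0, 0]

```text
time: 7.53
position: [0.55, 0.0908, 0.0164]
tool_rot: [0.823, 0.568, -0.003, 0.004]
ft_force: [-8.5, -23.6, 34.3]
grip_width: 0.0002
grip_force: 19.6
```

```bash
python3 st.py; python3 wr.py
```

```text
7.5333 [0.55   0.0908 0.0164] loader [ 0.015  -0.0006  0.0164] yang -20.71 z [ 0.   -0.01 -1.  ] F [ -8.5 -23.6  34.3] w 0.0002 [-0.03  0.7   1.73 -0.02  0.71  0.34]
205 [[0.047, 0.008, 0.049], [0.046, 0.004, 0.047], [0.046, 0.001, 0.046]]
209 [[0.044, 0.008, 0.047], [0.044, 0.004, 0.048], [0.043, 0.0, 0.046]]
213 [[0.041, 0.008, 0.047], [0.041, 0.004, 0.047], [0.042, 0.0, 0.048]]
217 [[0.039, 0.008, 0.046], [0.038, 0.004, 0.046], [0.039, 0.0, 0.046]]
221 [[0.036, 0.008, 0.046], [0.036, 0.004, 0.046], [0.036, 0.0, 0.046]]
225 [[0.035, 0.008, 0.048], [0.034, 0.004, 0.047], [0.034, 0.0, 0.047]]
229 [[0.034, 0.008, 0.052], [0.033, 0.004, 0.051], [0.034, 0.0, 0.052]]
233 [[0.031, 0.008, 0.052], [0.032, 0.004, 0.053], [0.031, 0.0, 0.052]]
237 [[0.029, 0.008, 0.053], [0.029, 0.004, 0.053], [0.029, 0.0, 0.053]]
241 [[0.027, 0.008, 0.052], [0.025, 0.004, 0.049], [0.026, 0.0, 0.05]]
245 [[0.027, 0.008, 0.058], [0.025, 0.004, 0.054], [0.025, 0.0, 0.054]]
```

Emit:
send_rows:
  increments: [0, 0, 0, 0.07, 0.19, 0, 0, 0, 0, 0, 0.07, 0.19, 0, 0, 0, 0, 0, 0.07, 0.19, 0, 0, 0, 0, 0, 0, 0, 0, 0]

```text
time: 7.92
position: [0.5519, 0.0962, 0.0164]
tool_rot: [0.823, 0.568, -0.003, 0.004]
ft_force: [-9.3, -22.9, 33.3]
grip_width: 0.0003
grip_force: 19.5
```

Emit:
send_rows:
  increments: [0, 0, 0, 0.04, 0.09, 0, 0, 0, 0, 0, 0.04, 0.09, 0, 0, 0, 0, 0, 0, 0, 0, 0]

```text
time: 8.17
position: [0.5522, 0.0969, 0.0164]
tool_rot: [0.822, 0.569, -0.004, 0.005]
ft_force: [-9.6, -26.4, 34.5]
grip_width: 0.0005
grip_force: 20.0
```

```bash
python3 st.py; python3 wr.py
```

```text
8.1667 [0.5522 0.0969 0.0164] loader [ 0.0215 -0.0004  0.0164] yang -20.67 z [-0.001 -0.012 -1.   ] F [ -9.6 -26.4  34.5] w 0.0005 [-0.02  0.7   1.72 -0.02  0.72  0.36]
205 [[0.053, 0.008, 0.048], [0.053, 0.005, 0.048], [0.052, 0.001, 0.046]]
209 [[0.05, 0.008, 0.047], [0.05, 0.005, 0.048], [0.05, 0.001, 0.045]]
213 [[0.048, 0.008, 0.047], [0.048, 0.005, 0.048], [0.048, 0.001, 0.046]]
217 [[0.045, 0.008, 0.047], [0.045, 0.005, 0.046], [0.045, 0.001, 0.046]]
221 [[0.043, 0.008, 0.046], [0.043, 0.005, 0.047], [0.043, 0.001, 0.046]]
225 [[0.041, 0.008, 0.048], [0.041, 0.005, 0.048], [0.041, 0.001, 0.048]]
229 [[0.041, 0.008, 0.053], [0.04, 0.004, 0.052], [0.041, 0.001, 0.052]]
233 [[0.038, 0.008, 0.051], [0.038, 0.004, 0.053], [0.038, 0.001, 0.053]]
237 [[0.036, 0.008, 0.053], [0.036, 0.004, 0.052], [0.035, 0.001, 0.051]]
241 [[0.033, 0.008, 0.052], [0.032, 0.005, 0.05], [0.032, 0.001, 0.05]]
245 [[0.033, 0.008, 0.057], [0.031, 0.004, 0.054], [0.031, 0.001, 0.052]]
```

Emit:
send_rows:
  increments: [0, 0, 0, 0.07, 0.19, 0, 0, 0, 0, 0, 0, 0, 0, 0]

```text
time: 8.38
position: [0.5521, 0.097, 0.0164]
tool_rot: [0.822, 0.569, -0.006, 0.005]
ft_force: [-10.4, -33.4, 36.0]
grip_width: 0.0001
grip_force: 23.2
```

Firm stop reached, so the carrier is home. I'll relax the forward push before lifting.

Emit:
send_rows:
  increments: [0, 0, 0, -0.14, -0.37, 0, 0, 0, 0, 0, -0.07, -0.19, 0, 0, 0, 0, 0, 0, 0, 0, 0]

```text
time: 8.63
position: [0.5523, 0.097, 0.0164]
tool_rot: [0.824, 0.567, -0.0, 0.003]
ft_force: [-6.6, -13.2, 31.3]
grip_width: 0.0
grip_force: 20.7
```

Emit:
send_rows:
  increments: [0, 0, 0, -0.11, -0.28, 0, 0, 0, 0, 0, 0, 0, 0, 0]

```text
time: 8.8
position: [0.5524, 0.097, 0.0164]
tool_rot: [0.824, 0.566, 0.002, 0.002]
ft_force: [-4.2, -4.0, 30.0]
grip_width: 0.0007
grip_force: 18.2
```

Emit:
send_rows:
  increments: [0, 0, 0, 0, 0, 0.2, 0, 0, 0, 0, 0, 0, 0.3, 0, 0, 0, 0, 0, 0, 0.3, 0, 0, 0, 0, 0, 0, 0.5, 0, 0, 0, 0, 0, 0, 1, 0, 0, 0, 0, 0, 0, 2, 0, 0, 0, 0, 0, 0, 3, 0, 0, 0, 0, 0, 0, 3, 0, 0, 0, 0, -1, -2, 3, 0, 0, 0, 0, -1, -3, 0, 0, 0, 0, 0, -1, -3, 0, 0, 0, 0, 0, -1, -3, 0, 0, 0, 0, 0, -1, -3, 0, 0, 0, 0, 0, 0, 0, 0, 0]

```text
time: 9.97
position: [0.4991, -0.0453, 0.1452]
tool_rot: [0.826, 0.564, -0.001, 0.0]
ft_force: [-0.1, 0.5, 0.0]
grip_width: 0.0005
grip_force: 0.0
```

```bash
python3 st.py
python3 - <<'E'
from h import *
c=grab('top'); s=grab('scene'); L=loader(allworld(c)); hsv=cv2.cvtColor(c['image'],cv2.COLOR_RGB2HSV)
o=(hsv[...,0]<15)&(hsv[...,1]>150)&(hsv[...,2]>90)&(abs(L[...,0])<.14)&(abs(L[...,1])<.035)&(L[...,2]<.07)
Q=L[o]; Q=Q[(Q[:,0]>.0)&(Q[:,0]<.06)]; print('ridge',np.median(Q,0) if len(Q) else None)
S=loader(allworld(s))
for n,M in(('top',L),('scene',S)):
  k=lambda a,b:np.median(M[(M[...,0]>a)&(M[...,0]<b)&(abs(M[...,1])<.02)&(M[...,2]<.07)&(M[...,2]>.02)],0).round(4)
  print(n,'bed',k(-.1,-.03),'pad',k(-.01,.025),'glass',k(.043,.056))
a=cv2.resize(s['image'][150:290,200:460],(780,420)); cv2.imwrite('pics/end.png',a[:,:,::-1])
E
```

```text
9.9667 [ 0.4991 -0.0453  0.1452] loader [-0.1303 -0.0019  0.1452] yang -21.28 z [-0.    -0.001 -1.   ] F [-0.1  0.5  0. ] w 0.0005 [-0.31  0.43  1.79 -0.    0.92  0.06]
ridge [ 0.03703154 -0.00233441  0.05202322]
top bed [-0.0537 -0.0155  0.0397] pad [nan nan nan] glass [0.0497 0.0009 0.0462]
scene bed [-0.0657 -0.0001  0.0407] pad [ 0.0073 -0.0003  0.0471] glass [ 0.0494 -0.0004  0.0469]
  return _methods._mean(a, axis=axis, dtype=dtype,
  ret = um.true_divide(
```

View pics/end.png

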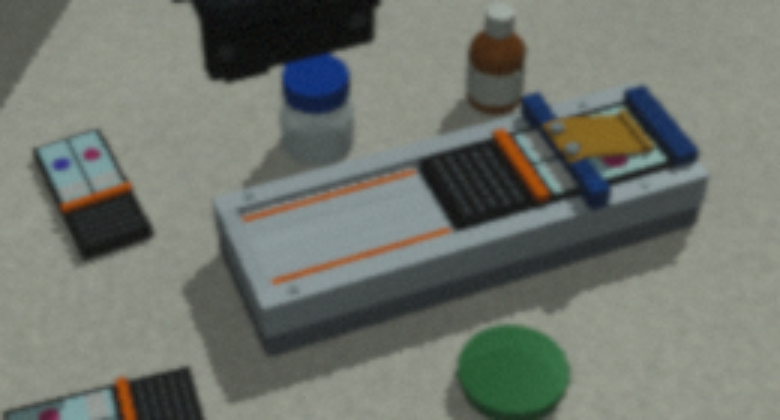

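The carrier is home: ridge at loader x = 0.037, which puts the carrier origin at 0.055. The bed is up (0.040), the leaf rests on the carrier's glass, the bystanders haven't moved and the hand is clear.

```bash
python3 -c "
from rig import robot
print(robot.hand_in())"
```

```text
the job is handed in; nothing more can be done
None
```

The carrier is loaded: it sits flat against the end stop under the leaf spring, the bed has sprung up behind it, the dish, bottle and jar have not moved, and the job was handed in at about 10 s with the hand clear; no verdict was returned.

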